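Centre the mould between the packing blocks and hold it shut

ROBOT

A 7-joint arm with a two-finger parallel gripper is mounted at the origin on a cart in front of the work surface, level with it; the furniture and walls round the work are solid. World frame = base frame: x ahead of the robot, y to its left, z up, the work surface at z = 0. Lengths are in m, angles in rad, forces in N, time in s.
With the tool pointing down it reaches from about 0.4 to 0.875 m from the base axis. Payload 19.3 kg.
Tool frame: the origin (TCP) lies at the very end of the fingers, on their centre line; the grasp point (between the pads) lies 19 mm behind it; z points along the fingers, y is the line along which they close (so a half turn about z gives the same grasp; the last joint's range is limited). The gripper opens to 85 mm and grips with 20 to 120 N. Pads are 22 mm wide; open, the fingers measure 114 mm over their backs; the gripper's body (76 mm by 85 mm) begins 54 mm behind the grasp point. The pads swing forward as they close: fully open they stand 13 mm farther back than shut.
Start: joints at [-1.277, 0.521, -0.036, 1.599, 0.021, 1.021, -0.113], TCP at [0.222, 0.584, 0.231] pointing down, gripper open.
Joint ranges: [-2.91, 2.91], [-0.3, 2.13], [-1.5, 1.42], [0.17, 2.43], [-1.26, 4.41], [0.16, 1.93], [-2.52, 2.52]. Speed limits (rad/s): [1.89, 1.89, 2.39, 2.39, 3.01, 3.01, 3.01].

INTERFACE

Orientations are given as [roll, pitch, yaw] about the fixed x, y, z axes, in that order (R = Rz(yaw) Ry(pitch) Rx(roll)).
In Python, from workcell import bot gives the robot as it stands.
- The arm moves only by the shell command python3 -m crank 'ROWS' [FORCE]. ROWS is a JSON object of lists of equal length, an entry for each row: "travel": the shift along the world's x, y, z in cm, a list of three; "turn": the turn, a rotation vector about the world's x, y, z in degrees, a list of three; "gripper": the closure, from 0 (fully open) to 1 (shut). A call has exactly 5 rows; each row is the pose to reach, as a shift and turn from the pose commanded when the call began; what a row does not reach only later rows make up. A row lasts 1/10 s, in which the tool goes at most 50 mm and 8.59 degrees, less where a joint would pass 70% of its speed; a pose out of reach is approached as far as the arm can. A call with a gripper value outside its range is refused whole. The fingers move at their own pace and stop on an object; FORCE is the grip in N (left out, the last holds). Time passes only in rows, so rows that repeat a pose let the fingers close, or fill a call up. It gives the time, the measured TCP pose, the force, the opening and the grip force at its end, in the units of the state.
- bot.observe(): the state, without advancing time (a new reading comes with each control period).
- bot.grab_frame(name): name is "scene" or "top" or "wrist"; returns a dict with "pixels" (384x512x3 uint8, red, green, blue), "fx", "fy", "cx", "cy" (pixels), "extrinsics" (4x4, takes a point from world to camera coordinates). Camera axes: x right, y down, z forward; pixel columns grow to the right and rows downward; lengths in m; the calibration is good to about 2 mm. A picture is of the moment at which its call begins. There is no depth.
- bot.job_done(): hands the job in; it is judged then, once.
The state is a dict: "clock": time; "qpos": joint angles; "qd": joint speeds; "joint_efforts": joint torques, N m; "position": TCP position; "tool_rot": TCP orientation; "force": force on the tool from outside, world axes, zero at the start; "moment": the same for the moment, N m; "grip_width": finger opening in m; "finger_force": force on a finger pad.
Only numpy, scipy, OpenCV 4.12 (cv2) and the standard library are available. Lean on these libraries where they do the work, as an engineer would, in place of code of your own. Each camera call takes 0.05 s, during which the arm holds its last target. There are 200 camera calls.

TASK

Set the lower half of the two-part mould (the pale bare-aluminium block with two dowels) upright on the bench midway between the two wooden packing blocks, in line with their middles and with its long sides parallel to theirs, and let go of it. Then fit the blue upper half over the dowels and press it down against the sprung pad until the two halves meet all round; finish while still holding the upper half by its black rib and pressing the mould shut. Do not shift the packing blocks or the other things on the bench.

Things in the scene. Friction and masses are not known exactly. Their poses are not given: they have to be found in the camera images.
- lower_half: lower mould half: pale bare aluminium block 116 long (its x) x 50 wide (its y, grip here) x 30 high, 0.45 kg, loose, same turned half round. Origin: centre of its underside, z up. On top at x = +42 and -42 mm, y = 0, stand steel dowels 10 across, 17 tall (top 5 mm tapered to 4.4 across). In the middle of the top a round brass sprung pad, 18 across, stands 5 mm proud
- ejector_pad (a joint): travel of the brass sprung pad in the lower half (m): 0 = standing 5 mm proud of the face, 0.0048 = pushed in level with the face. It pushes up with about 7 N at 0 and 10.5 N fully in, more than the weight of the upper half, so the mould opens again by about 5 mm unless pressed.
- upper_half: upper mould half: blue block 116 (its x) x 50 x 28 high, 0.28 kg, holes down. Origin: centre of underside, z up. Blind holes 11.5 wide, 21 deep, mouths chamfered, in the underside at x = +42 and -42 mm. On top along x a black rib 74 long x 16 wide, its top 56 mm above the underside (foot 86 x 24 x 3 high). Fits either way round; shut, its origin is 30 mm above the lower half's
- rib (a point): point on the upper half's grip rib, in its middle, 45 mm above the underside of the upper half (11 mm below the rib's top)
- packing_a: brown hardwood packing block 45 (its x) x 90 (its y) x 38 high, loose, lying on the bench; origin at the centre of its underside. The other block lies 240 mm away along its +x axis, parallel to it
- packing_b: the other hardwood packing block, the same size; origin at the centre of its underside; 240 mm along packing_a's +x axis from packing_a
- dubbin_tin: bystander: red round tin, 64 across, 45 high, origin under its centre
- mug: bystander: pale mug, 93 high, origin at its underside
- pliers: bystander: punch pliers with red and grey handles, 197 long (its y), origin at the underside
- whetstone: bystander: oilstone 42 x 110 (its y) x 18 high, origin under its centre
There are look-alikes about, which are no part of the job. Of the things that look like the upper_half, the largest one is meant.

How it is judged:
On the way:
1. the lower half stands released midway between the packing blocks, the upper half not yet on it (x of lower_half in the frame of packing_a between 0.105 and 0.135 m and y of lower_half in the frame of packing_a between -0.015 and 0.015 m and angle between the x axis of lower_half and the y axis of packing_a, either way round below 0.14 rad and height (world z) of lower_half below 0.003 m and angle between lower_half's own z axis and vertical below 0.05 rad and linear speed of lower_half below 0.02 m/s and contact force between the fingers and lower_half below 0.1 N and horizontal distance between upper_half and lower_half above 0.06 m), for 0.2 s.
At the end, for the whole second after the job is handed in: Lower half flat on the bench within 15 mm (each way) and 8 degrees of midway between the blocks; upper half on its dowels, centred within 3 mm, upright, pressed shut (gap under 1.5 mm, over 7 N between the halves, pad pushed in), still, the gripper on it and pressing (x of lower_half in the frame of packing_a between 0.105 and 0.135 m and y of lower_half in the frame of packing_a between -0.015 and 0.015 m and angle between the x axis of lower_half and the y axis of packing_a, either way round below 0.14 rad and height (world z) of lower_half below 0.003 m and angle between lower_half's own z axis and vertical below 0.05 rad and horizontal distance between upper_half and lower_half below 0.003 m and angle between the x axis of upper_half and the x axis of lower_half, either way round below 0.06 rad and angle between the z axis of upper_half and the z axis of lower_half, either way round below 0.025 rad and z of upper_half in the frame of lower_half between 0.027 and 0.0315 m and angle between upper_half's own z axis and vertical below 0.06 rad and value of joint ejector_pad above 0.003 m and contact force between upper_half and lower_half above 7 N and contact force between the fingers and upper_half above 5 N and linear speed of each of upper_half, lower_half below 0.01 m/s); the arm keeps its last pose, push and grip.
It fails at once if a packing block is shifted (more than 15 mm) (distance of any of packing_a, packing_b from where it was at the start of the episode above 0.015 m).
It fails at once if a bystander is moved (more than 20 mm) (distance of any of dubbin_tin, mug, pliers, whetstone from where it was at the start of the episode above 0.02 m).
It also fails if it takes over 61 s, if anything falls off the work surface, if the arm or the gripper's body presses on something with over 40 N, if the wrist force passes 120 N, or if a joint passes its speed limit or range.

## Working session

There is one attempt and no reset: what is moved stays moved. The work goes in short steps, Python scripts to look and compute and a shell command to move; the robot and the scene stay as the last step left them, time stands still between calls to the robot, and variables do not carry over. Pictures are saved under pics/ and viewed, at most 10 in all, crops included, and the job is handed in when it is done.

```bash
ls; mkdir -p pics; cat > h.py <<'E'
from workcell import bot
import numpy as np, cv2, pickle
def shot(name,tag):
    f=bot.grab_frame(name); pickle.dump(f,open(f'pics/{tag}.pkl','wb'))
    cv2.imwrite(f'pics/{tag}.png',np.array(f['pixels'])[:,:,::-1]); return f
def load(tag): return pickle.load(open(f'pics/{tag}.pkl','rb'))
def P(f):
    return np.array([[f['fx'],0,f['cx']],[0,f['fy'],f['cy']],[0,0,1]])@np.array(f['extrinsics'])[:3]
def plane(f,u,v,z):
    p=P(f); H=np.c_[p[:,0],p[:,1],p[:,2]*z+p[:,3]]; w=np.linalg.solve(H,[u,v,1]); return w[:2]/w[2]
def tri(f1,p1,f2,p2):
    X=cv2.triangulatePoints(P(f1),P(f2),np.array(p1,float).reshape(2,1),np.array(p2,float).reshape(2,1)); return (X[:3]/X[3]).ravel()
def proj(f,X):
    q=P(f)@np.r_[X,1]; return q[:2]/q[2]
E
python3 - <<'E'
from h import *
a=shot('top','top0');b=shot('scene','sc0')
print(bot.observe())
for f in(a,b):
    E=np.array(f['extrinsics']);print(f['fx'],-E[:3,:3].T@E[:3,3],E[2,:3])
cv2.imwrite('pics/top0b.png',cv2.resize(cv2.imread('pics/top0.png'),(800,600),interpolation=cv2.INTER_CUBIC))
cv2.imwrite('pics/sc0b.png',cv2.resize(cv2.imread('pics/sc0.png'),(800,600),interpolation=cv2.INTER_CUBIC))
E
```

```text
pics
{'clock': 0.1, 'qpos': array([-1.27717729,  0.52190954, -0.03637127,  1.59988637,  0.02120083,
        1.0210861 , -0.11279402]), 'qd': array([ 2.15528639e-03, -3.65771960e-04, -1.82282570e-03, -8.36381785e-04,
       -1.96412001e-06,  1.68004560e-03,  2.74406913e-04]), 'joint_efforts': array([ 2.97894672e-03, -9.28491354e+01,  1.98350206e+00, -3.70531976e+01,
        1.80507131e-02,  5.37883447e-03, -6.37668563e-05]), 'position': array([0.22231512, 0.58384437, 0.23083389]), 'tool_rot': array([-3.14068879e+00,  3.96491320e-05,  2.77780591e+00]), 'force': array([0.81465704, 0.32110438, 0.28730894]), 'moment': array([-0.02858709, -0.02855681, -0.0262781 ]), 'finger_force': 0.0, 'grip_width': 0.08557363951866573}
387.8850710344132 [ 0.38769042 -0.11376763  1.36714205] [ 0.16412646  0.00589747 -0.98642168]
487.5265618542007 [-0.07919003 -1.35469981  0.92463531] [ 0.41340573  0.75092483 -0.5149831 ]
```

View pics/top0b.png

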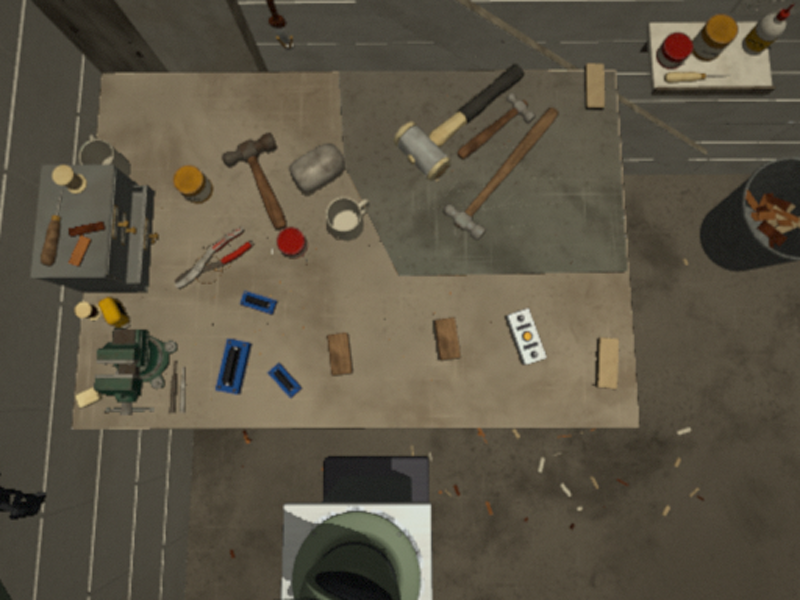

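View pics/sc0b.png

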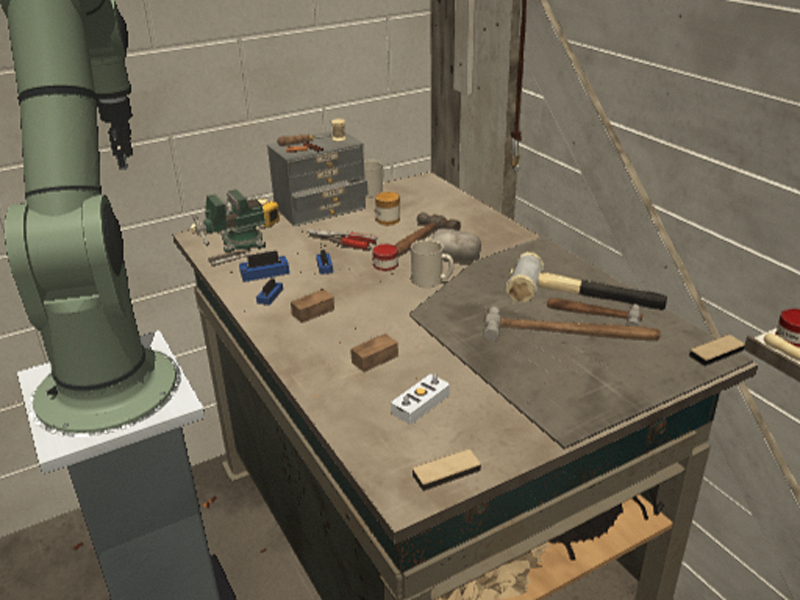

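The top view shows the lower half at about (525,337) px, the packing blocks at (340,354) and (447,339), the large blue upper half at (234,366) and two small look-alikes. I'll enlarge crops of both views.

```bash
python3 - <<'E'
from h import *
def crop(tag,u0,v0,w,h,s):
    im=cv2.imread(f'pics/{tag}.png')[v0:v0+h,u0:u0+w]; return cv2.resize(im,None,fx=s,fy=s,interpolation=cv2.INTER_CUBIC)
t=crop('top0',135,185,220,75,3.6); cv2.imwrite('pics/c.png',0*t)
s1=crop('sc0',145,145,220,135,3.6)[:486]
im=np.zeros((600,800,3),np.uint8)
a=crop('top0',135,190,100,74,4); b=crop('top0',260,190,100,74,4)
c=crop('sc0',145,145,100,75,4); d=crop('sc0',210,195,100,75,4)
im[:296,:400]=a; im[:296,400:]=b; im[300:,:400]=c; im[300:,400:]=d
cv2.imwrite('pics/crops.png',im)
E
```

```text
(no output)
```

View pics/crops.png

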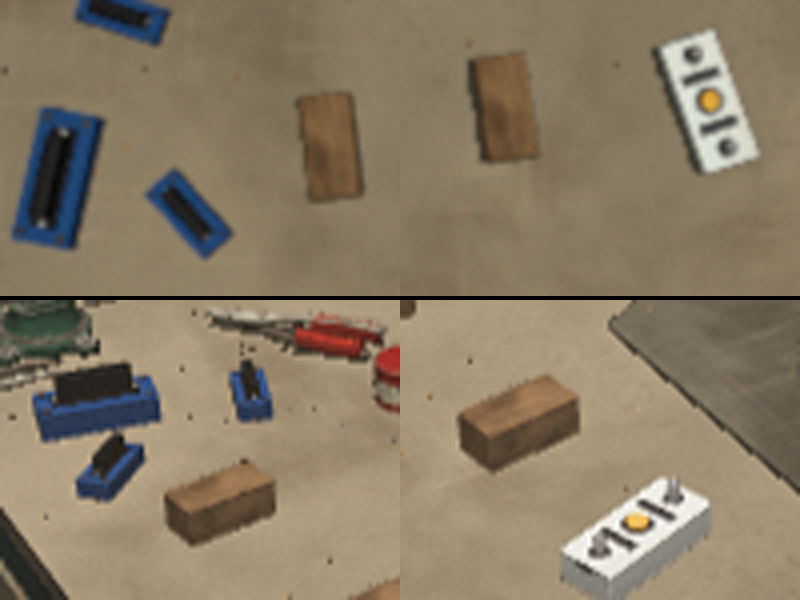

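```bash
cat > m.py <<'E'
from h import *
t=load('top0');s=load('sc0')
A=lambda p:(134.6+p[0]/4,189.6+p[1]/4); B=lambda p:(259.6+(p[0]-400)/4,189.6+p[1]/4)
C=lambda p:(144.6+p[0]/4,144.6+(p[1]-300)/4); D=lambda p:(209.6+(p[0]-400)/4,194.6+(p[1]-300)/4)
def rect(f,pts,z):
    q=np.array([plane(f,*p,z) for p in pts]); c=q.mean(0); e=np.roll(q,-1,0)-q
    L=e[1]-e[3]; return c.round(4), np.linalg.norm(e,axis=1).round(3), np.degrees(np.arctan2(L[1],L[0])).round(1)
low=[(655,48),(712,30),(760,156),(703,173)];pl=[(297,98),(352,92),(363,194),(310,200)];pr=[(478,58),(526,53),(540,156),(488,161)]
print('low',rect(t,[B(p) for p in low],.03)); print('pl',rect(t,[A(p) for p in pl],.038)); print('pr',rect(t,[B(p) for p in pr],.038))
up=[(45,108),(103,118),(75,247),(13,238)]; print('up',rect(t,[A(p) for p in up],.028))
print('up rib',[plane(t,*A(p),.056) for p in [(65,130),(42,226)]])
lows=[(665,480),(710,500),(610,575),(562,553)]
print('low s',rect(s,[D(p) for p in lows],.03)); 
print('pl s',rect(s,[C(p) for p in [(245,462),(276,482),(190,515),(165,494)]],.038))
print('pr s',rect(s,[D(p) for p in [(550,375),(580,393),(492,431),(459,413)]],.038))
for c,pp,qq in[('lowtop',[B(p) for p in low],[D(p) for p in lows])]:
    print(c,tri(t,np.mean(pp,0),s,np.mean(qq,0)))
print('pad',tri(t,B((710,101)),s,D((638,521))))
print('dowels',tri(t,B((692,52)),s,D((676,482))),tri(t,B((728,148)),s,D((602,543))))
print('pl',tri(t,np.mean([A(p) for p in pl],0),s,C((219,488)))); print('pr',tri(t,np.mean([B(p) for p in pr],0),s,D((520,403))))
print('ribmid top',tri(t,A((53,178)),s,C((92,375))))
E
python3 m.py
```

```text
low (array([ 0.5082, -0.3752]), array([0.052, 0.115, 0.051, 0.114]), np.float64(-161.0))
pl (array([0.4715, 0.0347]), array([0.047, 0.088, 0.045, 0.088]), np.float64(-172.5))
pr (array([ 0.5037, -0.2028]), array([0.042, 0.089, 0.045, 0.089]), np.float64(-174.3))
up (array([0.4461, 0.2688]), array([0.051, 0.112, 0.054, 0.113]), np.float64(169.1))
up rib [array([0.48461051, 0.25746164]), array([0.40448081, 0.27343357])]
low s (array([ 0.5101, -0.3746]), array([0.042, 0.115, 0.043, 0.116]), np.float64(-161.8))
pl s (array([0.4713, 0.0357]), array([0.048, 0.088, 0.045, 0.085]), np.float64(-172.0))
pr s (array([ 0.5077, -0.1978]), array([0.037, 0.086, 0.038, 0.089]), np.float64(-173.7))
lowtop [ 0.50826636 -0.375425    0.03030304]
pad [ 0.50857071 -0.37649714  0.03641957]
dowels [ 0.55060476 -0.36122214  0.04573689] [ 0.46918533 -0.38986956  0.04116754]
pl [0.47078818 0.03480008 0.03861639]
pr [ 0.50382496 -0.202859    0.04193585]
ribmid top [0.44334438 0.26610941 0.05639389]
```

```bash
python3 -m crank '{"travel":[[2.5,-4,0.5],[5,-8,1],[8,-12,1],[10.5,-16,2],[13,-20,2]],"turn":[[0,0,-8],[0,0,-16],[0,0,-24],[0,0,-32],[0,0,-40]],"gripper":[0,0,0,0,0]}'; python3 -m crank '{"travel":[[2.5,-3,0],[5,-6,0],[7,-9,0],[9,-12,0],[9,-12,0]],"turn":[[0,0,-8],[0,0,-16],[0,0,-24],[0,0,-32],[0,0,-32]],"gripper":[0,0,0,0,0]}'
```

```text
clock: 0.6
position: [0.3534, 0.3825, 0.252]
tool_rot: [3.141, -0.001, 2.074]
force: [1.6, 1.0, 0.1]
grip_width: 0.0857
finger_force: 0.0
clock: 1.1
position: [0.4446, 0.2599, 0.2514]
tool_rot: [3.141, 0.001, 1.51]
force: [0.2, 0.3, 1.0]
grip_width: 0.0853
finger_force: 0.0
```

```bash
python3 -c "
from h import *
shot('wrist','w_up')"
python3 -m crank '{"travel":[[1,-4,1.5],[2,-9,3],[3,-13.5,4.5],[4,-18,6],[4.5,-22,7]],"turn":[[0,0,-8],[0,0,-16],[0,0,-24],[0,0,-32],[0,0,-40]],"gripper":[0,0,0,0,0]}'; python3 -m crank '{"travel":[[0,-4,1],[0,-9,2],[0,-12.5,2],[0,-12.5,2],[0,-12.5,2]],"turn":[[0,0,-8],[0,0,-16],[0,0,-24],[0,0,-28],[0,0,-28]],"gripper":[0,0,0,0,0]}'
python3 - <<'E'
from h import *
shot('wrist','w_mid')
a=cv2.imread('pics/w_up.png');b=cv2.imread('pics/w_mid.png')
cv2.imwrite('pics/ww.png',cv2.resize(np.hstack([a,b]),(800,300),interpolation=cv2.INTER_AREA))
f=load('w_mid');E=np.array(f['extrinsics']);print(f['fx'],-E[:3,:3].T@E[:3,3],E[2,:3])
E
```

```text
clock: 1.65
position: [0.4877, 0.0428, 0.3223]
tool_rot: [3.141, -0.001, 0.82]
force: [0.8, 1.1, -0.2]
grip_width: 0.0852
finger_force: 0.0
clock: 2.15
position: [0.4874, -0.0805, 0.3411]
tool_rot: [-3.141, 0.0, 0.334]
force: [0.1, 0.9, 0.1]
grip_width: 0.0853
finger_force: 0.0
336.73124709267876 [ 0.55279645 -0.05698932  0.48362309] [-0.25997612 -0.0910552  -0.96131232]
```

View pics/ww.png

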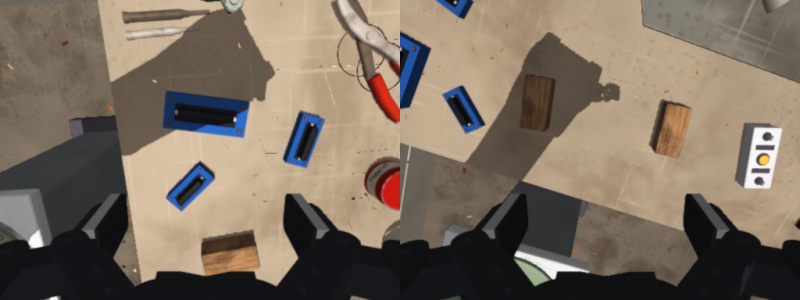

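The wrist views show the upper half's rib (left frame, about (206,115)). The right frame has both blocks at (537,103) and (672,128) and the lower half at (760,156). I'll enlarge these.

```bash
python3 - <<'E'
from h import *
def crop(tag,u0,v0,w,h,s):
    im=cv2.imread(f'pics/{tag}.png')[v0:v0+h,u0:u0+w]; return cv2.resize(im,None,fx=s,fy=s,interpolation=cv2.INTER_CUBIC)
im=np.zeros((600,800,3),np.uint8)
im[:300,:400]=crop('w_mid',140,90,80,60,5); im[:300,400:]=crop('w_mid',310,120,80,60,5)
im[300:,:400]=crop('w_mid',420,150,80,60,5); im[300:,400:]=crop('w_up',200,100,133,100,3)[:300,:400].copy() if 0 else cv2.resize(cv2.imread('pics/w_up.png')[105:195,200:320],(400,300),interpolation=cv2.INTER_CUBIC)
cv2.imwrite('pics/crops2.png',im)
E
```

```text
(no output)
```

View pics/crops2.png

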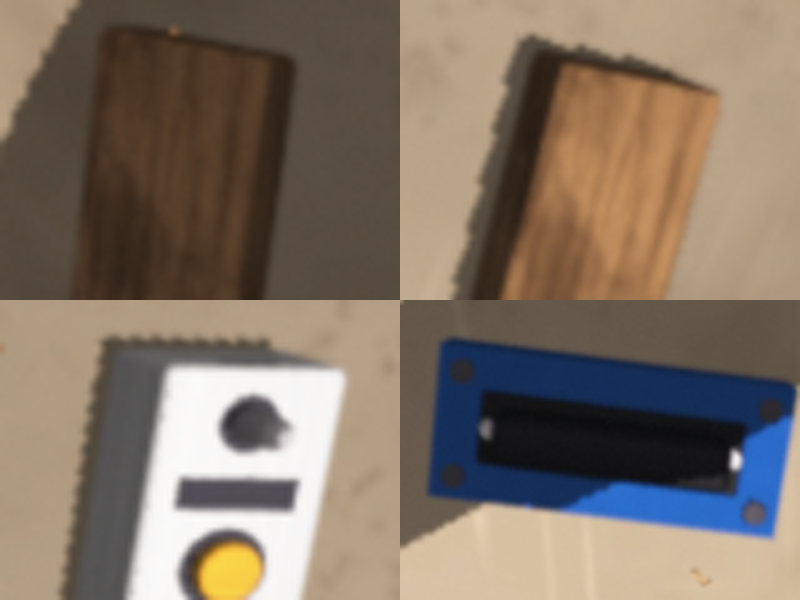

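```bash
cat > m2.py <<'E'
from h import *
w=load('w_mid');u=load('w_up')
def edge(p,q,z,off,L):
    a=plane(w,*p,z);b=plane(w,*q,z); n=(b-a)/np.linalg.norm(b-a); d=np.array([-n[1],n[0]]); 
    if d[0]>0: d=-d
    return ((a+b)/2+d*L/2).round(4),np.linalg.norm(b-a).round(4),np.degrees(np.arctan2(d[1],d[0])).round(1)
g=lambda u0,v0,x0,y0:(lambda x,y:(u0-.4+(x-x0)/5,v0-.4+(y-y0)/5))
A=g(140,90,0,0);B=g(310,120,400,0);C=g(420,150,0,300)
ang=np.radians(7.7);dd=np.array([np.cos(ang),np.sin(ang)])
print(edge(A(105,35),A(270,58),.038,0,.09)); print(edge(B(562,65),B(718,95),.038,0,.09))
for p,q in[(A(105,35),A(270,58)),(B(562,65),B(718,95))]:
    print('pk',(plane(w,*p,.038)+plane(w,*q,.038))/2-dd*.045)
a,b=plane(w,*C(163,368),.03),plane(w,*C(345,372),.03); an=np.radians(19); print('low',(a+b)/2-.058*np.array([np.cos(an),np.sin(an)]))
print('lowpad',plane(w,*C(231,572),.035)); 
# long-axis direction from side edges
print('dirs',[np.degrees(np.arctan2(*(plane(w,*p,z)-plane(w,*q,z))[::-1])).round(1) for p,q,z in[(B(718,95),B(668,298),.038),(B(562,65),B(502,298),.038),(A(270,58),A(240,298),.038),(C(345,372),C(307,598),.03),(C(163,368),C(127,598),.03)]])
U=lambda x,y:(200-.4+(x-400)*.3,105-.4+(y-300)*.3)
s=[plane(u,*U(*p),.028) for p in[(462,371),(770,410),(453,475),(754,514)]]; print('up screws',np.mean(s,0),np.degrees(np.arctan2(*(s[1]-s[0])[::-1])),np.degrees(np.arctan2(*(s[3]-s[2])[::-1])))
r=[plane(u,*U(*p),.055) for p in[(487,430),(736,460)]];print('rib',np.mean(r,0),np.linalg.norm(r[1]-r[0]),np.degrees(np.arctan2(*(r[1]-r[0])[::-1])))
t=load('top0');up=[(45,108),(103,118),(75,247),(13,238)]
print('up h',tri(t,(134.6+np.mean(up,0)[0]/4,189.6+np.mean(up,0)[1]/4),u,np.mean([U(*p) for p in[(462,371),(770,410),(453,475),(754,514)]],0)))
E
python3 m2.py
```

```text
(array([0.4705, 0.0361]), np.float64(0.042), np.float64(-168.6))
(array([ 0.5029, -0.1976]), np.float64(0.0423), np.float64(-171.5))
pk [0.47004866 0.03893158]
pk [ 0.50277078 -0.19700422]
low [ 0.50805797 -0.37323582]
lowpad [ 0.50966497 -0.37298598]
dirs [np.float64(10.2), np.float64(8.1), np.float64(8.6), np.float64(20.2), np.float64(19.2)]
up screws [0.44510067 0.27671212] -10.610641081229593 -10.97046858013702
rib [0.44576301 0.28010806] 0.0758592825850714 -10.362018454522069
up h [0.44577342 0.27416619 0.00964635]
```

```bash
python3 -m crank '{"travel":[[0.5,-4.5,-1.5],[1,-9,-3],[1.5,-13,-5],[2,-17,-7],[2.1,-21,-9]],"turn":[[0,0,0],[0,0,0],[0,0,0],[0,0,0],[0,0,0]],"gripper":[0,0,0,0,0]}'; python3 -m crank '{"travel":[[0,-4,-2],[0,-8,-4],[0,-8.5,-8],[0,-8.5,-12],[0,-8.5,-15]],"turn":[[0,0,0],[0,0,0],[0,0,0],[0,0,0],[0,0,0]],"gripper":[0,0,0,0,0]}' ; python3 -c "
from h import *
shot('wrist','w_lo');shot('scene','s_lo')
c=cv2.imread('pics/s_lo.png')[190:310,190:350]
a=cv2.imread('pics/w_lo.png')
cv2.imwrite('pics/lo.png',np.hstack([cv2.resize(c,(400,300)),cv2.resize(a,(400,300),interpolation=cv2.INTER_AREA)]))"
```

```text
clock: 2.7
position: [0.5096, -0.2907, 0.2498]
tool_rot: [-3.14, -0.0, 0.341]
force: [1.1, -0.5, 0.4]
grip_width: 0.0854
finger_force: 0.0
clock: 3.2
position: [0.5087, -0.374, 0.0983]
tool_rot: [-3.139, 0.001, 0.339]
force: [0.8, -0.1, 0.5]
grip_width: 0.0853
finger_force: 0.0
```

View pics/lo.png

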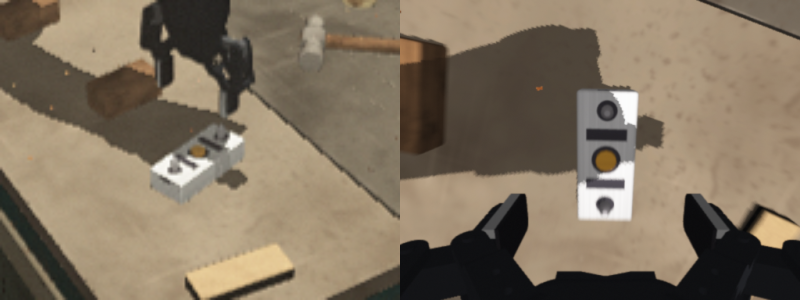

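Both views show the block centred between the open fingers and square to them. The pad is at (606,160) in the right frame.

```bash
python3 -c "
from h import *
w=load('w_lo'); print(plane(w,206*1.28,160*1.28,.035)); q=[plane(w,x*1.28,y*1.28,.03) for x,y in[(177,91),(235,91),(232,219),(178,219)]];print(np.mean(q,0),np.diff(q,axis=0))"
python3 -m crank '{"travel":[[0,0,-3],[0,0,-6],[0,0,-8],[0,0,-9],[0,0,-9.2]],"turn":[[0,0,0],[0,0,0],[0,0,0],[0,0,0],[0,0,0]],"gripper":[0,0,0,0,0]}'; python3 -m crank '{"travel":[[0,0,0],[0,0,0],[0,0,0],[0,0,0],[0,0,0]],"turn":[[0,0,0],[0,0,0],[0,0,0],[0,0,0],[0,0,0]],"gripper":[0.5,0.6,0.7,0.8,0.8]}' 40
```

```text
[ 0.51118584 -0.37276121]
[ 0.50993344 -0.37272583] [[ 0.015092   -0.04279674]
 [-0.10585428 -0.03816286]
 [-0.01620942  0.04584056]]
clock: 3.8
position: [0.509, -0.3754, 0.0096]
tool_rot: [-3.141, -0.0, 0.336]
force: [0.2, -0.0, 0.5]
grip_width: 0.0852
finger_force: 0.0
clock: 4.3
position: [0.509, -0.376, 0.0106]
tool_rot: [3.141, -0.001, 0.335]
force: [-1.2, 2.6, 8.5]
grip_width: 0.0491
finger_force: 40.5
```

```bash
python3 -m crank '{"travel":[[0,0,1],[0,0,3],[0,0,6],[0,0,8],[0,0,9]],"turn":[[0,0,0],[0,0,0],[0,0,0],[0,0,0],[0,0,0]],"gripper":[0.8,0.8,0.8,0.8,0.8]}' 60; python3 -m crank '{"travel":[[-0.3,3,0],[-0.6,7,0],[-1,11,0],[-1.3,15,0],[-1.5,18,0]],"turn":[[0,0,-2],[0,0,-4],[0,0,-6],[0,0,-8],[0,0,-10]],"gripper":[0.8,0.8,0.8,0.8,0.8]}'; python3 -m crank '{"travel":[[-0.2,4,0],[-0.4,8,0],[-0.6,10.5,0],[-0.7,11.4,0],[-0.7,11.4,0]],"turn":[[0,0,-1.2],[0,0,-1.2],[0,0,-1.2],[0,0,-1.2],[0,0,-1.2]],"gripper":[0.8,0.8,0.8,0.8,0.8]}'
```

```text
clock: 4.8
position: [0.5089, -0.3763, 0.1017]
tool_rot: [3.14, -0.001, 0.334]
force: [0.5, 0.3, -5.5]
grip_width: 0.0486
finger_force: 66.1
clock: 5.3
position: [0.4928, -0.1932, 0.0991]
tool_rot: [-3.14, 0.001, 0.16]
force: [0.7, 0.2, -4.9]
grip_width: 0.0485
finger_force: 65.9
clock: 5.8
position: [0.4863, -0.0807, 0.0993]
tool_rot: [-3.141, 0.0, 0.141]
force: [0.9, -1.0, -5.0]
grip_width: 0.0485
finger_force: 65.9
```

```bash
python3 -m crank '{"travel":[[0,0,-2],[0,0,-4],[0,0,-6],[0,0,-7.5],[0,0,-8]],"turn":[[0,0,0],[0,0,0],[0,0,0],[0,0,0],[0,0,0]],"gripper":[0.8,0.8,0.8,0.8,0.8]}'; python3 -m crank '{"travel":[[0,0,-0.2],[0,0,-0.4],[0,0,-0.6],[0,0,-0.8],[0,0,-0.9]],"turn":[[0,0,0],[0,0,0],[0,0,0],[0,0,0],[0,0,0]],"gripper":[0.8,0.8,0.8,0.8,0.8]}'
python3 -m crank '{"travel":[[0,0,0],[0,0,0],[0,0,0],[0,0,0],[0,0,0]],"turn":[[0,0,0],[0,0,0],[0,0,0],[0,0,0],[0,0,0]],"gripper":[0.8,0.8,0.8,0.8,0.8]}'
python3 -m crank '{"travel":[[0,0,0],[0,0,0],[0,0,0],[0,0,0],[0,0,0]],"turn":[[0,0,0],[0,0,0],[0,0,0],[0,0,0],[0,0,0]],"gripper":[0.6,0.4,0.2,0,0]}'
```

```text
clock: 6.3
position: [0.4858, -0.0834, 0.0182]
tool_rot: [3.141, 0.001, 0.137]
force: [0.4, -0.1, -3.5]
grip_width: 0.0484
finger_force: 65.8
clock: 6.8
position: [0.4866, -0.0818, 0.0106]
tool_rot: [-3.141, -0.001, 0.139]
force: [-8.8, 2.9, 38.7]
grip_width: 0.0485
finger_force: 71.0
clock: 7.3
position: [0.4866, -0.0818, 0.0107]
tool_rot: [-3.141, -0.001, 0.139]
force: [-2.5, 0.7, 7.1]
grip_width: 0.0487
finger_force: 67.2
clock: 7.8
position: [0.4865, -0.0819, 0.0103]
tool_rot: [3.142, -0.0, 0.139]
force: [0.1, 0.8, 0.5]
grip_width: 0.0854
finger_force: 0.0
```

```bash
python3 -m crank '{"travel":[[0,0,3],[0,0,6],[0,0,9],[0,0,10],[0,0,10]],"turn":[[0,0,0],[0,0,0],[0,0,0],[0,0,0],[0,0,0]],"gripper":[0,0,0,0,0]}';python3 -m crank '{"travel":[[0,0,0],[0,0,0],[0,0,0],[0,0,0],[0,0,0]],"turn":[[0,0,0],[0,0,0],[0,0,0],[0,0,0],[0,0,0]],"gripper":[0,0,0,0,0]}'; python3 -c "
from h import *
shot('wrist','w_l2');shot('top','t_l2');print(bot.observe()['position'],bot.observe()['tool_rot'])
a=cv2.imread('pics/w_l2.png')[80:300,130:380]; b=cv2.imread('pics/t_l2.png')[190:260,190:310]
cv2.imwrite('pics/l2.png',np.hstack([cv2.resize(a,(500,440),interpolation=cv2.INTER_CUBIC),np.vstack([cv2.resize(b,(300,175),interpolation=cv2.INTER_CUBIC),np.zeros((265,300,3),np.uint8)])]))"
```

```text
clock: 8.3
position: [0.4871, -0.0817, 0.1112]
tool_rot: [3.142, -0.002, 0.139]
force: [0.4, -0.0, -0.1]
grip_width: 0.0851
finger_force: 0.0
clock: 8.8
position: [0.4863, -0.082, 0.11]
tool_rot: [-3.142, 0.001, 0.139]
force: [-0.4, -0.1, -0.2]
grip_width: 0.0853
finger_force: 0.0
[ 0.48638388 -0.08198074  0.11016873] [3.14158004e+00 1.45294654e-04 1.38747131e-01]
```

View pics/l2.png

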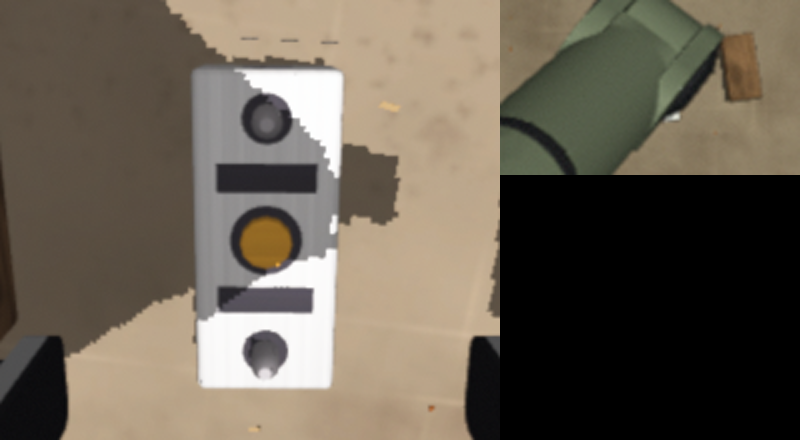

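The wrist view shows the lower half upright and released. Its top face runs from (193,70) to (331,386) and the pad is at (266,241).

```bash
python3 -c "
from h import *
w=load('w_l2'); g=lambda x,y:(129.75+x/2,79.75+y/2)
q=np.array([plane(w,*g(*p),.03) for p in[(193,69),(342,69),(331,387),(198,387)]]);print(q.mean(0),np.linalg.norm(np.diff(q,axis=0),axis=1));e=(q[0]+q[1]-q[2]-q[3]);print(np.degrees(np.arctan2(e[1],e[0])))
print('pad',plane(w,*g(266,242),.035)); d=[plane(w,*g(*p),z) for p,z in[((267,119),.047),((265,372),.047)]];print(np.mean(d,0),d)
E=np.array(w['extrinsics']);print(-E[:3,:3].T@E[:3,3])"
# travel to hover over upper
python3 -m crank '{"travel":[[-0.5,3,1],[-1,7,1],[-1.5,11.5,1],[-2,16,1],[-2.5,20,1]],"turn":[[0,0,-4],[0,0,-8],[0,0,-12],[0,0,-16],[0,0,-19]],"gripper":[0,0,0,0,0]}'; python3 -m crank '{"travel":[[-0.5,4,0],[-1,8,0],[-1.5,12,0],[-1.7,15,-0.6],[-1.7,15.2,-1.2]],"turn":[[0,0,0],[0,0,0],[0,0,0],[0,0,0],[0,0,0]],"gripper":[0,0,0,0,0]}';python3 -m crank '{"travel":[[0,0,0],[0,0,0],[0,0,0],[0,0,0],[0,0,0]],"turn":[[0,0,0],[0,0,0],[0,0,0],[0,0,0],[0,0,0]],"gripper":[0,0,0,0,0]}'; python3 -c "
from h import *
shot('wrist','w_u2');print(bot.observe()['position'],bot.observe()['tool_rot'])
a=cv2.imread('pics/w_u2.png')[80:300,130:380]
cv2.imwrite('pics/u2.png',cv2.resize(a,(500,440),interpolation=cv2.INTER_CUBIC))"
```

```text
[ 0.48753057 -0.08118243] [0.0479789  0.11431512 0.04904361]
7.403691862007828
pad [ 0.48791318 -0.0811568 ]
[ 0.48815608 -0.08109443] [array([ 0.53035044, -0.07554615]), array([ 0.44596172, -0.0866427 ])]
[ 0.55483785 -0.07164354  0.25248036]
clock: 9.4
position: [0.4609, 0.1203, 0.1203]
tool_rot: [-3.141, -0.0, -0.195]
force: [1.2, 0.1, 0.5]
grip_width: 0.0856
finger_force: 0.0
clock: 9.9
position: [0.4435, 0.2742, 0.1077]
tool_rot: [-3.141, 0.0, -0.187]
force: [-1.3, -1.5, 0.5]
grip_width: 0.0851
finger_force: 0.0
clock: 10.4
position: [0.4446, 0.2697, 0.1085]
tool_rot: [-3.141, -0.0, -0.194]
force: [-0.2, -0.3, -0.6]
grip_width: 0.0854
finger_force: 0.0
[0.44457206 0.2698084  0.10847697] [-3.14124925e+00 -6.42497089e-05 -1.93401492e-01]
```

View pics/u2.png

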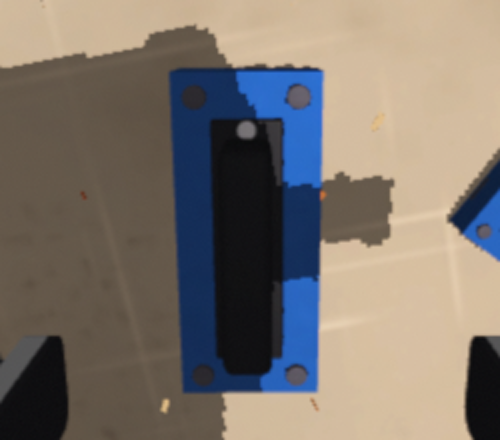

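The view shows the upper half square between the fingers but about 8 mm off sideways. Its screws are at (193,97), (298,97), (296,375) and (204,375).

```bash
python3 -c "
from h import *
g=lambda x,y:(129.75+x/2,79.75+y/2)
def rep(tag,pts,z,tcp,yaw):
    w=load(tag);q=np.array([plane(w,*g(*p),z) for p in pts]);e=(q[0]+q[1]-q[2]-q[3]);d=q.mean(0)-tcp;c,s=np.cos(yaw),np.sin(yaw)
    print(tag,q.mean(0),np.linalg.norm(np.diff(q,axis=0),axis=1),np.degrees(np.arctan2(e[1],e[0])),'along,across',[c*d[0]+s*d[1],-s*d[0]+c*d[1]],np.degrees(yaw))
rep('w_l2',[(193,69),(342,69),(331,387),(198,387)],.03,[.4864,-.0820],.1387)
rep('w_u2',[(172,71),(322,71),(317,391),(184,391)],.028,[.4446,.2698],-.1934)
rep('w_u2',[(193,97),(298,97),(296,375),(204,375)],.028,[.4446,.2698],-.1934)"
```

```text
w_l2 [ 0.48753057 -0.08118243] [0.0479789  0.11431512 0.04904361] 7.403691862007828 along,across [np.float64(0.00123275072811576), np.float64(0.0006534109539306386)] 7.946924618464518
w_u2 [0.44585873 0.27596856] [0.04845858 0.11555484 0.04922926] -10.91587014628778 along,across [np.float64(4.9683472746616395e-05), np.float64(0.006295476095145737)] -11.081003757830121
w_u2 [0.44508814 0.27647576] [0.03427513 0.10069921 0.03380692] -10.652445567556084 along,across [np.float64(-0.0008040205721392582), np.float64(0.006645116600723309)] -11.081003757830121
```

```bash
python3 -m crank '{"travel":[[0,0.6,0],[0,0.6,-1.5],[0,0.6,-3],[0,0.6,-4.5],[0,0.6,-5]],"turn":[[0,0,0],[0,0,0],[0,0,0],[0,0,0],[0,0,0]],"gripper":[0.3,0.5,0.6,0.6,0.6]}' 40; python3 -m crank '{"travel":[[0,0,0],[0,0,0],[0,0,0],[0,0,0],[0,0,0]],"turn":[[0,0,0],[0,0,0],[0,0,0],[0,0,0],[0,0,0]],"gripper":[0.6,0.6,0.6,0.6,0.6]}'; python3 -m crank '{"travel":[[0,0,-0.2],[0,0,-0.4],[0,0,-0.6],[0,0,-0.8],[0,0,-1]],"turn":[[0,0,0],[0,0,0],[0,0,0],[0,0,0],[0,0,0]],"gripper":[0.6,0.6,0.6,0.6,0.6]}';python3 -m crank '{"travel":[[0,0,-0.2],[0,0,-0.3],[0,0,-0.4],[0,0,-0.5],[0,0,-0.5]],"turn":[[0,0,0],[0,0,0],[0,0,0],[0,0,0],[0,0,0]],"gripper":[0.6,0.6,0.6,0.6,0.6]}'
```

```text
clock: 10.95
position: [0.4437, 0.2754, 0.0562]
tool_rot: [3.14, 0.002, -0.193]
force: [0.6, 0.3, 0.5]
grip_width: 0.0341
finger_force: 0.0
clock: 11.45
position: [0.4445, 0.2763, 0.0586]
tool_rot: [-3.141, -0.0, -0.193]
force: [-0.1, 0.8, -0.3]
grip_width: 0.034
finger_force: 0.0
clock: 11.95
position: [0.4444, 0.276, 0.0481]
tool_rot: [3.142, 0.0, -0.193]
force: [-0.3, -1.3, -0.6]
grip_width: 0.0344
finger_force: 0.0
clock: 12.45
position: [0.4444, 0.2761, 0.0432]
tool_rot: [3.142, 0.0, -0.193]
force: [-0.1, 0.3, 0.2]
grip_width: 0.0342
finger_force: 0.0
```

```bash
python3 -m crank '{"travel":[[0,0,-0.1],[0,0,-0.2],[0,0,-0.3],[0,0,-0.4],[0,0,-0.4]],"turn":[[0,0,0],[0,0,0],[0,0,0],[0,0,0],[0,0,0]],"gripper":[0.6,0.6,0.6,0.6,0.6]}';python3 -m crank '{"travel":[[0,0,-0.1],[0,0,-0.2],[0,0,-0.3],[0,0,-0.4],[0,0,-0.4]],"turn":[[0,0,0],[0,0,0],[0,0,0],[0,0,0],[0,0,0]],"gripper":[0.6,0.6,0.6,0.6,0.6]}'
```

```text
clock: 12.95
position: [0.4444, 0.2761, 0.0392]
tool_rot: [3.142, 0.0, -0.193]
force: [-0.5, 0.1, -0.1]
grip_width: 0.0338
finger_force: 0.0
clock: 13.45
position: [0.4443, 0.2761, 0.0352]
tool_rot: [3.142, 0.0, -0.193]
force: [0.5, 0.2, -0.2]
grip_width: 0.0342
finger_force: 0.0
```

```bash
python3 -m crank '{"travel":[[0,0,-0.1],[0,0,-0.1],[0,0,-0.1],[0,0,-0.1],[0,0,-0.1]],"turn":[[0,0,0],[0,0,0],[0,0,0],[0,0,0],[0,0,0]],"gripper":[0.65,0.75,0.85,1,1]}' 80;python3 -m crank '{"travel":[[0,0,0],[0,0,0],[0,0,0],[0,0,0],[0,0,0]],"turn":[[0,0,0],[0,0,0],[0,0,0],[0,0,0],[0,0,0]],"gripper":[1,1,1,1,1]}'
```

```text
clock: 13.95
position: [0.4444, 0.2761, 0.0345]
tool_rot: [-3.141, 0.0, -0.193]
force: [-1.8, -0.5, 4.9]
grip_width: 0.0143
finger_force: 78.5
clock: 14.45
position: [0.4444, 0.2761, 0.0345]
tool_rot: [-3.141, 0.0, -0.193]
force: [-1.0, -0.2, 6.1]
grip_width: 0.0142
finger_force: 78.5
```

```bash
python3 -m crank '{"travel":[[0,0,1],[0,0,3],[0,0,6],[0,0,9],[0,0,10]],"turn":[[0,0,0],[0,0,0],[0,0,0],[0,0,0],[0,0,0]],"gripper":[1,1,1,1,1]}';python3 -m crank '{"travel":[[0.5,-3,0],[1,-7,0],[1.6,-11,0],[2.2,-15,0],[2.5,-19,0]],"turn":[[0,0,4],[0,0,8],[0,0,12],[0,0,16],[0,0,19]],"gripper":[1,1,1,1,1]}'; python3 -m crank '{"travel":[[0.5,-4,0],[1,-8,0],[1.5,-12,0],[1.7,-15,0],[1.7,-16.8,0]],"turn":[[0,0,0],[0,0,0],[0,0,0],[0,0,0],[0,0,0]],"gripper":[1,1,1,1,1]}';python3 -m crank '{"travel":[[0,0,0],[0,0,-1],[0,0,-2.5],[0,0,-3.5],[0,0,-3.5]],"turn":[[0,0,0],[0,0,0],[0,0,0],[0,0,0],[0,0,0]],"gripper":[1,1,1,1,1]}';python3 -m crank '{"travel":[[0,0,0],[0,0,0],[0,0,0],[0,0,0],[0,0,0]],"turn":[[0,0,0],[0,0,0],[0,0,0],[0,0,0],[0,0,0]],"gripper":[1,1,1,1,1]}'; python3 -c "
from h import *
print(bot.observe()['position'],bot.observe()['tool_rot'])
shot('wrist','w_f');shot('scene','s_f')
c=cv2.imread('pics/s_f.png')[120:240,150:290]; a=cv2.imread('pics/w_f.png')[60:360,100:400]
cv2.imwrite('pics/f.png',np.hstack([cv2.resize(c,(420,360),interpolation=cv2.INTER_CUBIC),cv2.resize(a,(360,360),interpolation=cv2.INTER_CUBIC)]))"
```

```text
clock: 14.95
position: [0.4451, 0.2763, 0.1369]
tool_rot: [-3.14, -0.002, -0.193]
force: [0.3, 0.3, -5.0]
grip_width: 0.0144
finger_force: 78.9
clock: 15.45
position: [0.4693, 0.0846, 0.1341]
tool_rot: [3.141, 0.0, 0.142]
force: [0.9, -0.6, -3.5]
grip_width: 0.0143
finger_force: 78.8
clock: 15.95
position: [0.4861, -0.0845, 0.1342]
tool_rot: [3.141, 0.0, 0.136]
force: [-0.3, 1.2, -3.1]
grip_width: 0.0144
finger_force: 78.9
clock: 16.45
position: [0.4856, -0.081, 0.0978]
tool_rot: [-3.141, 0.002, 0.14]
force: [-0.2, -0.4, -3.0]
grip_width: 0.0143
finger_force: 78.9
clock: 16.95
position: [0.4865, -0.0819, 0.0995]
tool_rot: [-3.142, -0.0, 0.139]
force: [1.4, -0.6, -2.9]
grip_width: 0.0145
finger_force: 78.8
[ 0.48653535 -0.08186707  0.09949087] [-3.14153813e+00 -3.90480204e-04  1.38865529e-01]
```

View pics/f.png

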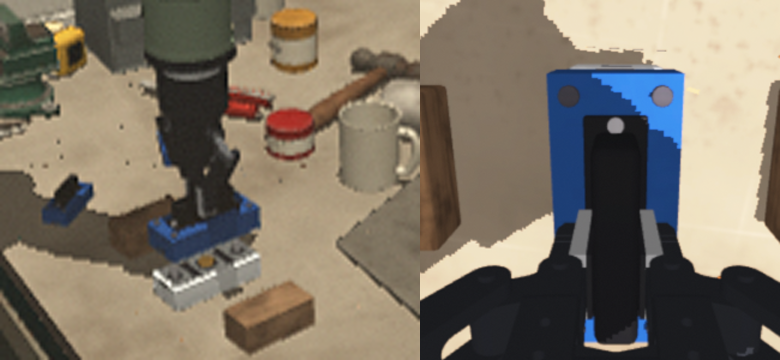

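The upper half is held level right above the lower half and lined up with it, with its underside about 65 mm up. I'll descend slowly.

```bash
python3 -m crank '{"travel":[[0,0,-0.5],[0,0,-1],[0,0,-1.5],[0,0,-1.8],[0,0,-2]],"turn":[[0,0,0],[0,0,0],[0,0,0],[0,0,0],[0,0,0]],"gripper":[1,1,1,1,1]}' ;python3 -m crank '{"travel":[[0,0,-0.1],[0,0,-0.2],[0,0,-0.4],[0,0,-0.6],[0,0,-0.7]],"turn":[[0,0,0],[0,0,0],[0,0,0],[0,0,0],[0,0,0]],"gripper":[1,1,1,1,1]}'
```

```text
clock: 17.55
position: [0.4862, -0.082, 0.0788]
tool_rot: [3.142, 0.001, 0.139]
force: [0.1, -0.0, -2.4]
grip_width: 0.014
finger_force: 79.0
clock: 18.05
position: [0.4864, -0.0819, 0.0721]
tool_rot: [-3.142, 0.0, 0.139]
force: [0.7, -0.0, -2.8]
grip_width: 0.0143
finger_force: 79.0
```

Both dowels have entered with no side force.

```bash
python3 -m crank '{"travel":[[0,0,-0.1],[0,0,-0.2],[0,0,-0.3],[0,0,-0.4],[0,0,-0.5]],"turn":[[0,0,0],[0,0,0],[0,0,0],[0,0,0],[0,0,0]],"gripper":[1,1,1,1,1]}' 110;python3 -m crank '{"travel":[[0,0,-0.1],[0,0,-0.2],[0,0,-0.3],[0,0,-0.3],[0,0,-0.3]],"turn":[[0,0,0],[0,0,0],[0,0,0],[0,0,0],[0,0,0]],"gripper":[1,1,1,1,1]}'
```

```text
clock: 18.55
position: [0.4865, -0.0819, 0.0674]
tool_rot: [-3.141, -0.0, 0.139]
force: [-2.6, 0.2, 5.2]
grip_width: 0.0138
finger_force: 112.0
clock: 19.05
position: [0.4865, -0.082, 0.0647]
tool_rot: [-3.141, -0.0, 0.139]
force: [-4.6, 0.7, 13.5]
grip_width: 0.0138
finger_force: 113.4
```

```bash
python3 -m crank '{"travel":[[0,0,-0.1],[0,0,-0.2],[0,0,-0.2],[0,0,-0.2],[0,0,-0.2]],"turn":[[0,0,0],[0,0,0],[0,0,0],[0,0,0],[0,0,0]],"gripper":[1,1,1,1,1]}';python3 -m crank '{"travel":[[0,0,0],[0,0,0],[0,0,0],[0,0,0],[0,0,0]],"turn":[[0,0,0],[0,0,0],[0,0,0],[0,0,0],[0,0,0]],"gripper":[1,1,1,1,1]}'
```

```text
clock: 19.55
position: [0.4865, -0.0819, 0.0644]
tool_rot: [-3.14, -0.002, 0.138]
force: [-19.6, 6.1, 69.8]
grip_width: 0.0132
finger_force: 121.7
clock: 20.05
position: [0.4865, -0.082, 0.0644]
tool_rot: [-3.14, -0.002, 0.138]
force: [-19.4, 6.6, 70.8]
grip_width: 0.0136
finger_force: 121.7
```

```bash
python3 -m crank '{"travel":[[0,0,0.1],[0,0,0.1],[0,0,0.1],[0,0,0.1],[0,0,0.1]],"turn":[[0,0,0],[0,0,0],[0,0,0],[0,0,0],[0,0,0]],"gripper":[1,1,1,1,1]}';python3 -m crank '{"travel":[[0,0,0],[0,0,0],[0,0,0],[0,0,0],[0,0,0]],"turn":[[0,0,0],[0,0,0],[0,0,0],[0,0,0],[0,0,0]],"gripper":[1,1,1,1,1]}'; python3 -c "
from h import *
shot('scene','s_e');shot('wrist','w_e')
c=cv2.imread('pics/s_e.png')[130:230,160:280]; a=cv2.imread('pics/w_e.png')
cv2.imwrite('pics/e.png',np.hstack([cv2.resize(c,(480,400),interpolation=cv2.INTER_CUBIC),cv2.resize(a[:,60:370],(320,400))]))"
```

```text
clock: 20.55
position: [0.4865, -0.082, 0.0645]
tool_rot: [-3.14, -0.001, 0.138]
force: [-10.4, 3.4, 41.0]
grip_width: 0.0138
finger_force: 117.6
clock: 21.05
position: [0.4865, -0.082, 0.0645]
tool_rot: [-3.14, -0.001, 0.138]
force: [-11.9, 2.7, 40.8]
grip_width: 0.0136
finger_force: 117.6
```

View pics/e.png

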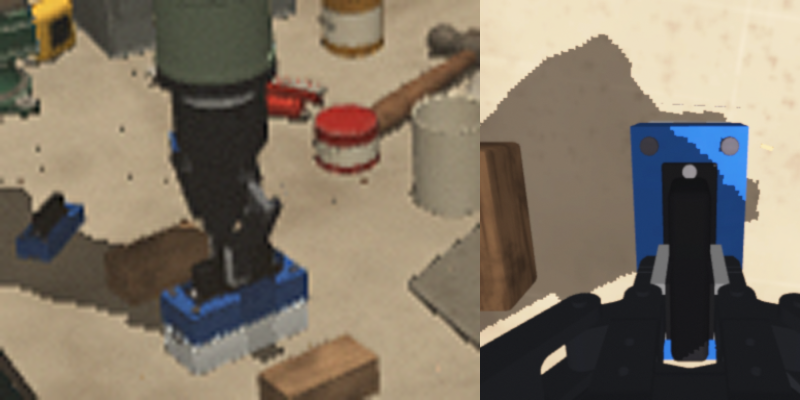

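The picture shows the mould shut all round, blue on aluminium at (235,310), between the undisturbed blocks. The push is steady at 41 N.

```bash
python3 -c "
from workcell import bot
print(bot.job_done())"
```

```text
the job is handed in; nothing more can be done
None
```

I handed the job in with the mould pressed shut at about 41 N midway between the packing blocks and the upper half held by its rib; no judging result came back.

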